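Close a split flow-cell housing and hold it shut

ROBOT

A 7-joint arm with a two-finger parallel gripper is mounted at the origin on a cart in front of the work surface, level with it; the furniture and walls round the work are solid. World frame = base frame: x ahead of the robot, y to its left, z up, the work surface at z = 0. Lengths are in mm, angles in rad, forces in N, time in s.
With the tool pointing down it reaches from about 425 to 875 mm from the base axis. Payload 9.9 kg.
Tool frame: the origin (TCP) lies midway between the tips of the shut fingers; the grasp point (between the pads) lies 19 mm behind it (r.grip_depth is the distance from the TCP to the grasp point, in mm); z points along the fingers, y is the line along which they close (so a half turn about z gives the same grasp; the last joint's range is limited). The gripper opens to 85 mm and grips with 20 to 120 N. Pads are 22 mm wide; open, the fingers measure 114 mm over their backs; the gripper's body (76 mm by 85 mm) begins 54 mm behind the grasp point. The pads swing forward as they close: fully open they stand 13 mm farther back than shut.
Start: joints at [1.208, 0.576, 0.025, 1.437, -0.015, 1.129, -0.057], TCP at [185.766, -648.938, 231.289] pointing down, gripper open.
Joint ranges: [-2.76, 2.76], [-0.34, 2.15], [-1.52, 1.57], [0.19, 2.46], [-1.09, 4.23], [0.17, 1.99], [-2.82, 2.82]. Speed limits (rad/s): [2.22, 2.22, 3.01, 3.01, 3.14, 3.14, 3.14].

INTERFACE

Orientations are given as a rotation vector (axis times angle).
In Python, from workcell import r, vision gives the robot as it stands.
- The arm moves only by the tool jog_arm, never from a script. Its argument "commands" is a list of rows, each an object with "linear": the shift along the world's x, y, z in m, a list of three; "rotation": the turn, a rotation vector about the world's x, y, z in degrees, a list of three. A call has 1 to 20 rows; each row is the pose to reach, as a shift and turn from the pose commanded when the call began; what a row does not reach only later rows make up. A row lasts 1/12 s, in which the tool goes at most 41.7 mm and 7.16 degrees, less where a joint would pass 70% of its speed; a pose out of reach is approached as far as the arm can. A call with a gripper value outside its range is refused whole. "gripper" is the closure, from 0 (fully open) to 1 (shut), set as the call begins (left out, the last holds). The fingers move at their own pace and stop on an object; "grip_force" is the grip in N (left out, the last holds). Time passes only in rows, so rows that repeat a pose let the fingers close. It gives the time, the measured TCP pose, the force, the opening and the grip force at its end, in the units of the state.
- r.read_state(): the state, without advancing time (a new reading comes with each control period).
- vision.camera(name): name is "side" or "top" or "wrist"; returns a dict with "color" (480x640x3 uint8, red, green, blue), "depth" (480x640 float32, mm along the optical axis (not along the pixel's ray), 0 where there is no reading), "fx", "fy", "cx", "cy" (pixels), "distortion" ([k1, k2, p1, p2, k3] as OpenCV has them; the pictures are not rectified), "pose" (4x4, takes a point from camera to world coordinates). Camera axes: x right, y down, z forward; pixel columns grow to the right and rows downward; lengths in mm; the calibration is good to about 2 mm. A picture is of the moment at which its call begins.
- r.close_job(): hands the job in; it is judged then, once.
The state is a dict: "time": time; "q": joint angles; "joint_vel": joint speeds; "effort": joint torques, N m; "tool_pos": TCP position; "tool_rot": TCP orientation; "wrist_force": force on the tool from outside, world axes, zero at the start; "moment": the same for the moment, N m; "gripper_width": opening from 0.0 (shut) to 1.0 (fully open); "finger_force": force on a finger pad.
Only numpy, scipy, OpenCV 4.12 (cv2) and the standard library are available. Lean on these libraries where they do the work, as an engineer would, in place of code of your own. Each camera call takes 0.05 s, during which the arm holds its last target. There are 200 camera calls.

TASK

Close the split flow-cell housing: first slide the loose brass cell block along its channel in the aluminium lower half until it butts flush against the fixed grey block with no gap left. Then fit the blue upper half over the two dowels, the same way round as it lies now, and press it down against its spring pins until the two halves meet all round; finish while the gripper still holds it pressed shut, without letting go. Leave the vials and the beaker alone.

Things in the scene. Friction and masses are not known exactly. Their poses are not given: they have to be found in the camera images.
- base: Aluminium lower half, fixed, left or right on the worktop: 90 (x) x 160 (y) mm, upper face 24 mm high. Origin: centre of its underside. Along y through its middle runs a channel, 37 mm wide, open at both ends, floor at z = 18 mm. In it a fixed grey block, 34 mm wide, stands from y = -40 to 0 mm, top at z = 44 mm. Yaw within 0.3 rad of the world axes
- dowel_a (a point): Tip of one steel dowel of the lower half, at (-32, 64, 42) mm in its frame; 9 mm thick, tapered tip, stands 18 mm above the face
- dowel_b (a point): Tip of the other, equal dowel, at (32, -64, 42) mm in the lower half's frame
- block: Loose brass block, 34 (x) x 40 (y) x 26 mm tall, about 0.2 kg, in the channel on the +y side of the fixed block, gap 10 to 20 mm; it stands 20 mm above the lower half's face. Origin: centre of its underside; axes as the lower half's. Butted, its origin is at y = 20 mm in the lower half's frame. Slides easily: push its +y end or grip it across x
- cover: Blue upper half, loose, 90 (x) x 160 (y) x 32 mm, about 0.25 kg, flat on the worktop, open side down, yaw within 0.3 rad. Origin: centre of its underside. A pocket below, 40 (x) x 86 (y) x 24 mm deep, takes the butted blocks; 12 mm holes at (-32, 64) and (32, -64) mm take the dowels. Fitted: axes as the lower half's, origin 24 mm above its origin (28 when resting on the spring pins)
- handle (a point): Top middle of the black handle rib on the upper half, 62 mm above its origin. The rib is 16 mm thick (x), 50 mm long (y) and 30 mm tall (from the 32 mm high top plate); grip it across x
- cover_port (a point): Brass port on top of the upper half, at (0, 60, 37) mm in its frame: the +y end, which goes over the +y end of the lower half (the loose block's end). A like port is at y = -60 mm
- spring_pins (a joint): How far the two spring pins are pressed down, m (they move together): 0 free, 0.004 when the halves meet. 10 mm thick, they stand 4 mm above the lower half's face at (32, 64) and (-32, -64) mm and push up with 5 N at 0, 9 N at 0.004; the weight of the upper half does not press them down. A push of 10 to 25 N on it closes the halves
- red_vial: small closed glass vial with red content and black cap, 25 mm wide, 56 mm tall, stands upright; bystander. Origin: centre of its underside
- purple_vial: small closed glass vial with purple content and black cap, 25 mm wide, 56 mm tall; bystander. Origin: centre of its underside
- beaker: empty glass beaker, 50 mm wide, 67 mm tall; bystander. Origin: centre of its underside
Mind the look-alikes: they are no part of the job. Of the things like the block, leave any that is turquoise; of the rest the larger one is meant. Several things have the shape of the cover; the one meant has the colours described above.

How it is judged (in metres and radians):
On the way, in this order (a step that is already met when the one before it is completed fails the run):
1. the loose block butts against the fixed block (gap under 2 mm) (y of block in the frame of base between 0.017 and 0.022 m and z of block in the frame of base below 0.0205 m and angle between the y axis of block and the y axis of base, either way round below 0.08 rad), for 0.2 s.
2. the upper half sits over the dowels, on or below the free height of the spring pins (horizontal distance between cover and base below 0.003 m and angle between the y axis of cover and the y axis of base, either way round below 0.05 rad and y of cover_port in the frame of base above 0.05 m and z of cover in the frame of base below 0.03 m), for 0.1 s.
At the end, for the whole second after the job is handed in: The blocks are butted (gap under 2 mm), the upper half sits on the dowels within 3 mm and level, the same way round, with less than 1.6 mm between the halves, the spring pins pressed down, and the gripper still bearing on it, for the whole last second (all of step 1 and horizontal distance between cover and base below 0.003 m and angle between the y axis of cover and the y axis of base, either way round below 0.05 rad and y of cover_port in the frame of base above 0.05 m and z of cover in the frame of base below 0.0256 m and angle between cover's own z axis and vertical below 0.03 rad and value of joint spring_pins above 0.0025 m and contact force between any of the fingers, the arm and cover above 3 N and linear speed of cover below 0.02 m/s); the arm keeps its last pose, push and grip.
It fails at once if a vial or the beaker is moved by more than 30 mm or tipped over (distance of any of red_vial, purple_vial, beaker from where it was at the start of the episode above 0.03 m or angle between any of red_vial, purple_vial, beaker's own z axis and vertical above 0.5 rad).
It also fails if it takes over 53 s, if anything falls off the work surface, if the arm or the gripper's body presses on something with over 40 N, if the wrist force passes 120 N, or if a joint passes its speed limit or range.

## Working session

There is one attempt and no reset: what is moved stays moved. The work goes in short steps, Python scripts to look and compute and a tool call to move; the robot and the scene stay as the last step left them, time stands still between calls to the robot, and variables do not carry over. Pictures are saved under pics/ and viewed, at most 10 in all, crops included, and the job is handed in when it is done.

Besides the shell and the picture viewer there is one more tool, called after "Emit:" by a JSON object that holds its "api" and its "payload". jog_arm: Moves the arm, as the interface text tells. Its arguments: {"type":"object","properties":{"commands":{"type":"array","items":{"type":"object","properties":{"linear":{"type":"array","items":{"type":"number"}},"rotation":{"type":"array","items":{"type":"number"}}}}},"gripper":{"type":"number"},"grip_force":{"type":"number"}},"required":["commands"]}

```bash
mkdir -p pics
cat > h.py <<'E'
import numpy as np, cv2
from workcell import r, vision
def cam(n):
    c=vision.camera(n); np.savez(f'{n}.npz',**{k:np.asarray(v) for k,v in c.items()}); return c
def load(n): return dict(np.load(f'{n}.npz'))
def pts(c,uv,z=None):
    """pixels -> world; with depth, or by intersection with plane z"""
    uv=np.asarray(uv,float).reshape(-1,1,2)
    K=np.array([[c['fx'],0,c['cx']],[0,c['fy'],c['cy']],[0,0,1]],float)
    n=cv2.undistortPoints(uv,K,np.asarray(c['distortion'],float)).reshape(-1,2)
    d=np.c_[n,np.ones(len(n))]; P=np.asarray(c['pose'])
    if z is None:
        s=np.array([c['depth'][int(round(v)),int(round(u))] for u,v in uv[:,0]])
    else:
        w=d@P[:3,:3].T; s=(z-P[2,3])/w[:,2]
    return (d*s[:,None])@P[:3,:3].T+P[:3,3]
def save(c,name,crop=None,k=1):
    im=c['color'][:,:,::-1]
    if crop: a,b,w,h=crop; im=im[b:b+h,a:a+w]
    cv2.imwrite(f'pics/{name}.png',cv2.resize(im,None,fx=k,fy=k,interpolation=cv2.INTER_CUBIC))
E
python3 - <<'E'
from h import *
print(r.read_state())
c=cam('top');save(c,'top1');print(c['pose'])
E
```

```text
{'time': 0.0, 'q': array([ 1.20818423,  0.5765236 ,  0.02485258,  1.4379467 , -0.01499985,
        1.12897156, -0.05650817]), 'joint_vel': array([ 0.00060311,  0.00091043, -0.0013831 , -0.00041204, -0.00034105,
       -0.00095594,  0.00154147]), 'effort': array([-2.07454696e-04, -7.65761805e+01,  2.25073546e+00, -2.85967666e+01,
        1.54264335e-02,  1.24983222e-02, -3.18243394e-05]), 'tool_pos': array([ 185.64153617, -648.48808933,  230.43490239]), 'tool_rot': array([-3.10949386e+00, -4.36341441e-01,  5.05344169e-04]), 'wrist_force': array([-0.65128249, -0.36986324, -0.58978283]), 'moment': array([0.04436723, 0.02847548, 0.01853088]), 'finger_force': 0.0, 'gripper_width': 0.9996757847646442}
[[ 2.37496199e-02 -9.98496219e-01  4.94090645e-02  5.76742884e+02]
 [-9.99619695e-01 -2.44111237e-02 -1.28281507e-02  1.07441575e+01]
 [ 1.40149908e-02 -4.90856104e-02 -9.98696242e-01  1.03135139e+03]
 [ 0.00000000e+00  0.00000000e+00  0.00000000e+00  1.00000000e+00]]
```

View pics/top1.png

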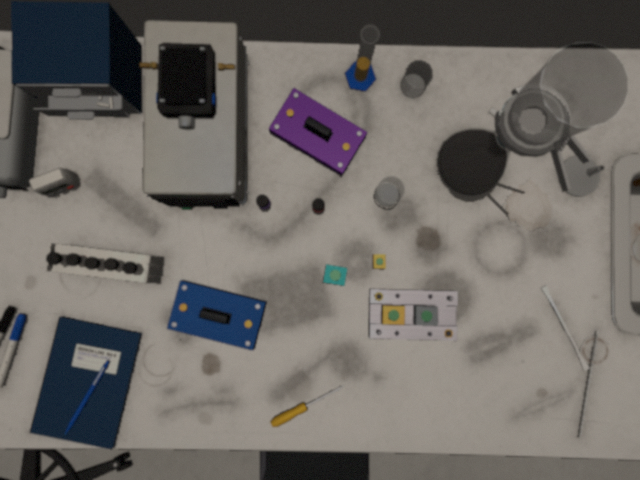

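Candidates:
- **Block:** brass in the channel (394,315), small brass (379,262) and turquoise (335,275). I choose the one in the channel.
- **Cover:** blue (217,315) and purple (318,131). I choose blue.

The vial caps are at (264,202) and (318,205), and the beaker is at (389,193).

Run:
```python
from h import *
c=load('top')
a=c['color'][270:350,360:470,::-1];b=c['color'][270:360,160:275,::-1]
a=cv2.resize(a,(770,560),interpolation=2);cv2.imwrite('pics/base1.png',a)
b=cv2.resize(b,(690,540),interpolation=2);cv2.imwrite('pics/cov1.png',b)
print(pts(c,[[413,315],[394,315],[427,315],[217,315],[335,275],[379,262],[389,193]]).round())
```

```text
[[ 497. -168.   27.]
 [ 497. -131.   48.]
 [ 499. -190.   44.]
 [ 491.  182.   58.]
 [ 566.  -24.   28.]
 [ 592. -105.   23.]
 [ 723. -124.    2.]]
```

View pics/base1.png

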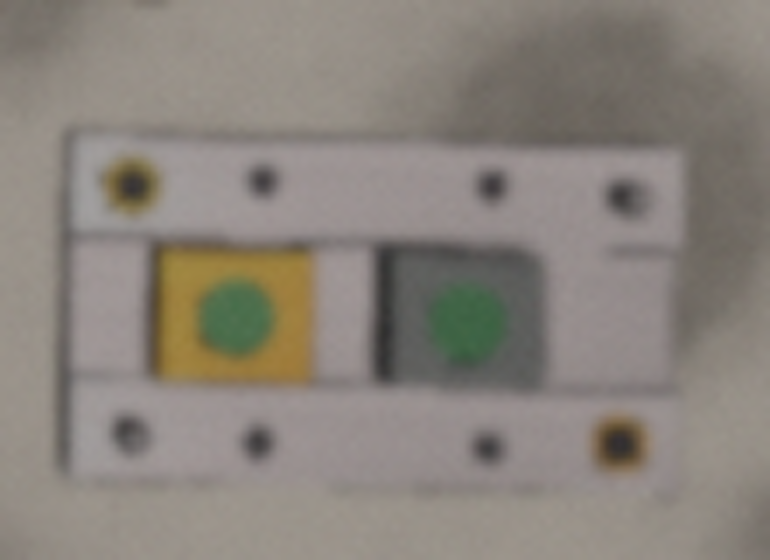

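View pics/cov1.png

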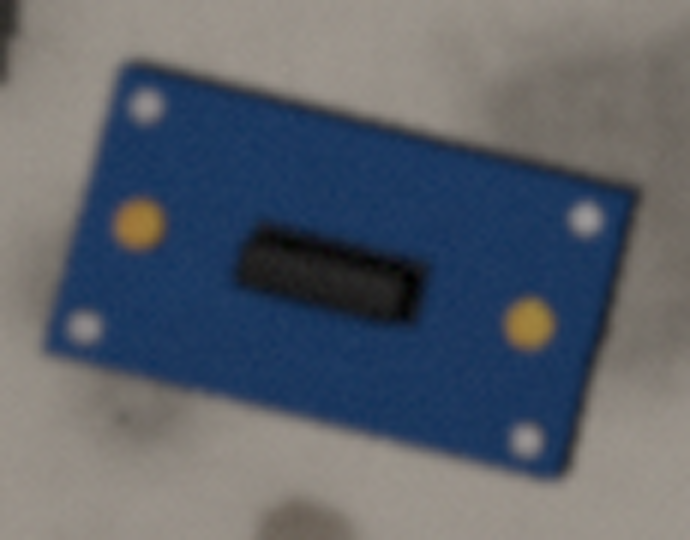

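The base crop shows the spring pins at (131,185) and (620,443), dowels a at (130,435) and b at (628,197), and the brass block at +y with its end at x=157. The cover crop shows the ports at (139,224) and (529,324), and the rib around (330,272).

Run:
```python
from h import *
from scipy.spatial.transform import Rotation as R
c=load('top')
A=lambda l:np.array(l)/7.+[359.5+.07,269.57]
B=lambda l:np.array(l)/6.+[159.58,269.58]
s=pts(c,A([[131,185],[620,443]]),28);d=pts(c,A([[130,435],[628,197]]),42)
f=pts(c,A([[263,182],[492,186],[258,442],[487,448]]),24);bl=pts(c,A([[157,315],[314,315],[236,318]]),44)
p=pts(c,B([[139,224],[529,324]]),37);q=pts(c,B([[146,105],[84,328],[586,218],[527,440]]),32)
yaw=lambda v,o: np.arctan2(v[1],v[0])-np.arctan2(o[1],o[0])
print('base',s.mean(0),d.mean(0),f.mean(0),yaw(s[0]-s[1],(64,128)),yaw(d[0]-d[1],(-64,128)),'len',np.linalg.norm(s[0]-s[1]),np.linalg.norm(d[0]-d[1]))
print('block ends',bl)
print('cover',p.mean(0),q.mean(0),yaw(p[0]-p[1],(0,1)),yaw(q[0]+q[1]-q[2]-q[3],(0,1)),np.linalg.norm(p[0]-p[1]))
st=r.read_state();print(R.from_rotvec(st['tool_rot']).as_matrix().round(3))
```

```text
base [ 497.87761656 -168.271042     28.        ] [ 498.48143969 -166.92711937   42.        ] [ 497.4137877 -169.016024    24.       ] 0.0032279148787872636 0.002130750932891612 len 142.928342876861 141.95818440785197
block ends [[ 497.42551826 -109.66019314   44.        ]
 [ 498.39745136 -149.85456166   44.        ]
 [ 497.14950272 -129.89918599   44.        ]]
cover [489.06463398 189.15674067  37.        ] [489.09647886 189.48956441  32.        ] -0.22975914878487336 -0.22826542986565168 120.09270015744828
[[ 0.961  0.275 -0.001]
 [ 0.275 -0.961  0.002]
 [-0.    -0.002 -1.   ]]
```

Emit:
{"api": "jog_arm", "payload": {"commands": [{"linear": [0.312,0.559,-0.03],"rotation": [0,0,74]},{"linear": [0.312,0.559,-0.03],"rotation": [0,0,74]},{"linear": [0.312,0.559,-0.03],"rotation": [0,0,74]},{"linear": [0.312,0.559,-0.03],"rotation": [0,0,74]},{"linear": [0.312,0.559,-0.03],"rotation": [0,0,74]},{"linear": [0.312,0.559,-0.03],"rotation": [0,0,74]},{"linear": [0.312,0.559,-0.03],"rotation": [0,0,74]},{"linear": [0.312,0.559,-0.03],"rotation": [0,0,74]},{"linear": [0.312,0.559,-0.03],"rotation": [0,0,74]},{"linear": [0.312,0.559,-0.03],"rotation": [0,0,74]},{"linear": [0.312,0.559,-0.03],"rotation": [0,0,74]},{"linear": [0.312,0.559,-0.03],"rotation": [0,0,74]},{"linear": [0.312,0.559,-0.03],"rotation": [0,0,74]},{"linear": [0.312,0.559,-0.03],"rotation": [0,0,74]},{"linear": [0.312,0.559,-0.03],"rotation": [0,0,74]},{"linear": [0.312,0.559,-0.03],"rotation": [0,0,74]},{"linear": [0.312,0.559,-0.03],"rotation": [0,0,74]},{"linear": [0.312,0.559,-0.03],"rotation": [0,0,74]},{"linear": [0.312,0.559,-0.03],"rotation": [0,0,74]}], "gripper": 1}}

```text
time: 1.63
tool_pos: [497.0, -91.0, 200.9]
tool_rot: [-2.223, -2.22, 0.002]
wrist_force: [0.4, 0.2, 0.0]
gripper_width: 0.0
finger_force: 0.0
```

Run:
```python
from h import *
from scipy.spatial.transform import Rotation as R
c=cam('wrist');save(c,'w1',k=1.2);print(np.round(c['pose'],3))
st=r.read_state();print(st['time'],st['tool_pos'],st['wrist_force'],st['q']);print(R.from_rotvec(st['tool_rot']).as_matrix().round(4))
```

```text
[[ 1.00000e+00 -1.00000e-03 -1.00000e-03  4.96913e+02]
 [-2.00000e-03 -9.56000e-01 -2.95000e-01 -1.69160e+01]
 [-1.00000e-03  2.95000e-01 -9.56000e-01  3.44793e+02]
 [ 0.00000e+00  0.00000e+00  0.00000e+00  1.00000e+00]]
1.6833 [496.96723757 -91.39178869 201.01864395] [0.11713928 0.49878241 0.43937187] [ 0.40326527  0.38038363 -0.43408799  1.90914836  0.20229748  0.89562692
 -0.13319356]
[[ 2.3e-03  1.0e+00 -1.1e-03]
 [ 1.0e+00 -2.3e-03 -7.0e-04]
 [-7.0e-04 -1.1e-03 -1.0e+00]]
```

View pics/w1.png

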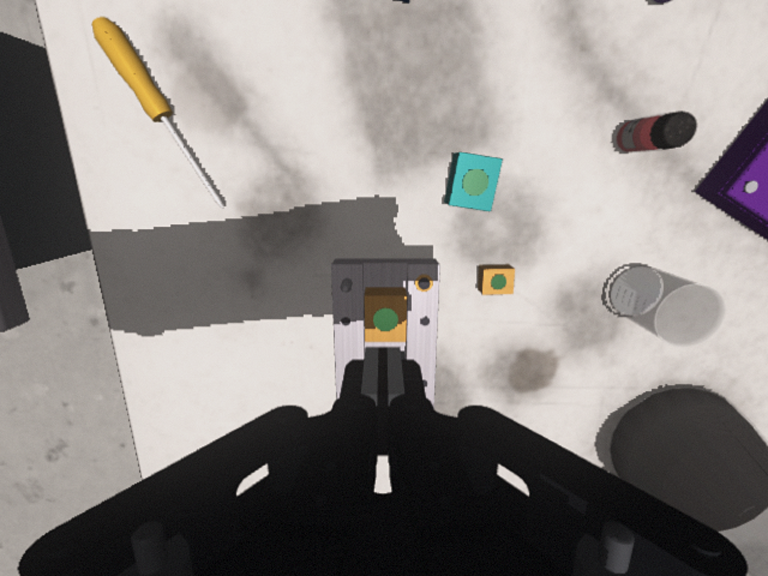

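The wrist view shows the red vial (652,132), beaker (660,300), turquoise and small brass decoys. The block is in the channel at (385,319), with spring pin (424,283) and dowel a (346,286). I'll go down behind the block and push it.

Emit:
{"api": "jog_arm", "payload": {"commands": [{"linear": [0,0.006,-0.04]},{"linear": [0,0.006,-0.08]},{"linear": [0,0.006,-0.12]},{"linear": [0,0.006,-0.15]},{"linear": [0,0.006,-0.168]},{"linear": [0,0.006,-0.168]},{"linear": [0,-0.004,-0.168]},{"linear": [0,-0.008,-0.168]},{"linear": [0,-0.012,-0.168]},{"linear": [0,-0.016,-0.168]},{"linear": [0,-0.02,-0.168]},{"linear": [0,-0.023,-0.168]},{"linear": [0,-0.025,-0.168]},{"linear": [0,-0.025,-0.168]}]}}

```text
validation failed for argument at $.co...
```

Emit:
{"api": "jog_arm", "payload": {"commands": [{"linear": [0,0.006,-0.04],"rotation": [0,0,0]},{"linear": [0,0.006,-0.08],"rotation": [0,0,0]},{"linear": [0,0.006,-0.12],"rotation": [0,0,0]},{"linear": [0,0.006,-0.15],"rotation": [0,0,0]},{"linear": [0,0.006,-0.168],"rotation": [0,0,0]},{"linear": [0,0.006,-0.168],"rotation": [0,0,0]},{"linear": [0,-0.004,-0.168],"rotation": [0,0,0]},{"linear": [0,-0.008,-0.168],"rotation": [0,0,0]},{"linear": [0,-0.012,-0.168],"rotation": [0,0,0]},{"linear": [0,-0.016,-0.168],"rotation": [0,0,0]},{"linear": [0,-0.02,-0.168],"rotation": [0,0,0]},{"linear": [0,-0.023,-0.168],"rotation": [0,0,0]},{"linear": [0,-0.025,-0.168],"rotation": [0,0,0]},{"linear": [0,-0.025,-0.168],"rotation": [0,0,0]}]}}

```text
time: 2.85
tool_pos: [497.9, -115.5, 33.5]
tool_rot: [2.222, 2.22, 0.0]
wrist_force: [0.1, -0.2, 0.1]
gripper_width: 0.0
finger_force: 0.0
```

Emit:
{"api": "jog_arm", "payload": {"commands": [{"linear": [0,-0.002,0],"rotation": [0,0,0]},{"linear": [0,-0.004,0],"rotation": [0,0,0]},{"linear": [0,-0.004,0],"rotation": [0,0,0]}]}}

```text
time: 3.1
tool_pos: [497.9, -118.7, 33.3]
tool_rot: [-2.221, -2.221, -0.001]
wrist_force: [0.0, 2.7, 1.3]
gripper_width: 0.002
finger_force: 1.4
```

Emit:
{"api": "jog_arm", "payload": {"commands": [{"linear": [0,-0.001,0],"rotation": [0,0,0]},{"linear": [0,-0.002,0],"rotation": [0,0,0]},{"linear": [0,-0.002,0],"rotation": [0,0,0]}]}}

```text
time: 3.35
tool_pos: [498.0, -118.7, 33.3]
tool_rot: [-2.219, -2.222, -0.003]
wrist_force: [-0.1, 9.8, 2.8]
gripper_width: -0.006
finger_force: 4.7
```

Emit:
{"api": "jog_arm", "payload": {"commands": [{"linear": [0,0.01,0],"rotation": [0,0,0]},{"linear": [0,0.01,0.04],"rotation": [0,0,0]},{"linear": [0,0.01,0.08],"rotation": [0,0,0]},{"linear": [0,-0.02,0.11],"rotation": [0,0,0]},{"linear": [0,-0.05,0.14],"rotation": [0,0,0]},{"linear": [0,-0.08,0.167],"rotation": [0,0,0]},{"linear": [0,-0.12,0.167],"rotation": [0,0,0]},{"linear": [0,-0.15,0.167],"rotation": [0,0,0]},{"linear": [0,-0.15,0.167],"rotation": [0,0,0]},{"linear": [0,-0.15,0.167],"rotation": [0,0,0]}]}}

```text
time: 4.18
tool_pos: [496.8, -272.8, 199.8]
tool_rot: [-2.226, -2.216, 0.002]
wrist_force: [0.0, 0.7, 0.7]
gripper_width: -0.003
finger_force: 0.0
```

Run:
```python
from h import *
c=cam('wrist');np.savez('wb.npz',**c);save(c,'w2',(200,120,240,200),3.3);st=r.read_state();print(st['tool_pos'],st['tool_rot'],np.round(c['pose'],4))
```

```text
[ 497.28659733 -270.84689337  199.81740337] [-2.22259063e+00 -2.21875787e+00  5.66543254e-04] [[ 1.000000e+00 -4.500000e-03 -2.200000e-03  4.969281e+02]
 [-4.900000e-03 -9.555000e-01 -2.948000e-01 -1.988261e+02]
 [-7.000000e-04  2.948000e-01 -9.555000e-01  3.436673e+02]
 [ 0.000000e+00  0.000000e+00  0.000000e+00  1.000000e+00]]
```

View pics/w2.png

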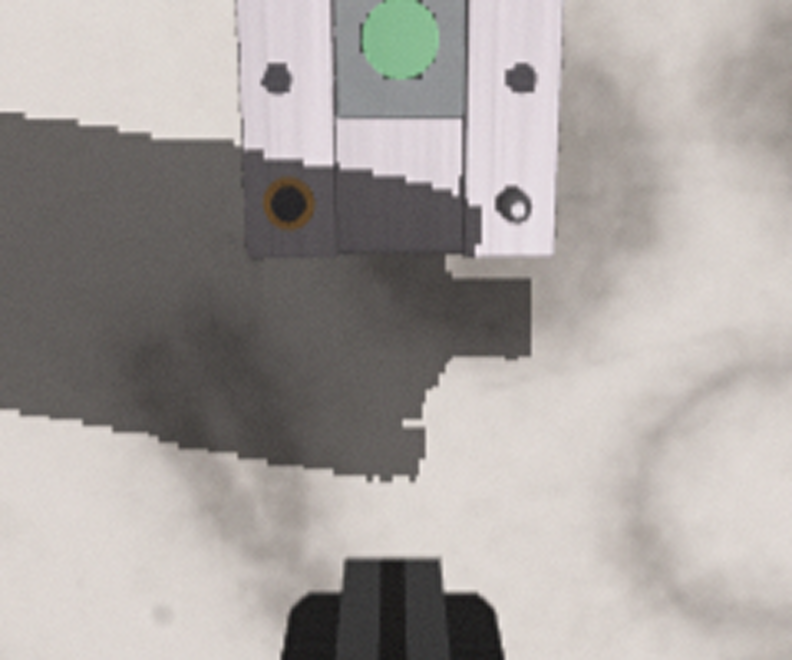

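Here spring pin b is at (289,204) and dowel b at (514,205). The upper half of the base is cut off, so I'll crop that as well.

Run:
```python
from h import *
c=load('wb');save(c,'w3',(230,10,170,190),3)
```

```text
(no output)
```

View pics/w3.png

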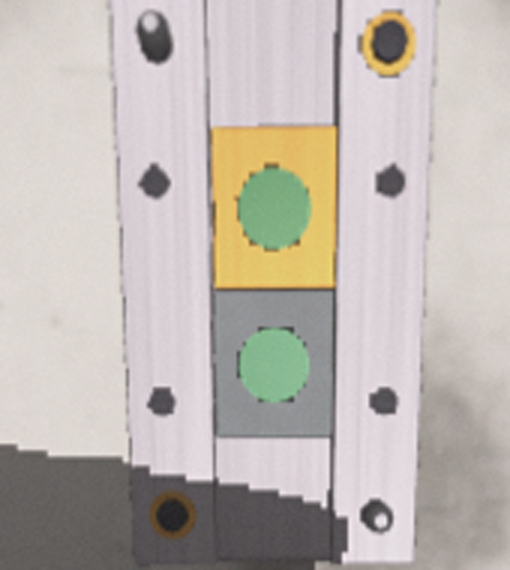

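The crop shows the two blocks butted. Spring pins are at (388,43) and (172,514), screws at (155,182), (390,182), (162,402) and (384,402). Next I'll take the matching look at the cover.

Emit:
{"api": "jog_arm", "payload": {"commands": [{"linear": [-0.032,0.36,0],"rotation": [0,0,-13.1]},{"linear": [-0.032,0.36,0],"rotation": [0,0,-13.1]},{"linear": [-0.032,0.36,0],"rotation": [0,0,-13.1]},{"linear": [-0.032,0.36,0],"rotation": [0,0,-13.1]},{"linear": [-0.032,0.36,0],"rotation": [0,0,-13.1]},{"linear": [-0.032,0.36,0],"rotation": [0,0,-13.1]},{"linear": [-0.032,0.36,0],"rotation": [0,0,-13.1]},{"linear": [-0.032,0.36,0],"rotation": [0,0,-13.1]},{"linear": [-0.032,0.36,0],"rotation": [0,0,-13.1]},{"linear": [-0.032,0.36,0],"rotation": [0,0,-13.1]},{"linear": [-0.032,0.36,0],"rotation": [0,0,-13.1]},{"linear": [-0.032,0.36,0],"rotation": [0,0,-13.1]},{"linear": [-0.032,0.36,0],"rotation": [0,0,-13.1]}], "gripper": 0}}

```text
time: 5.32
tool_pos: [465.4, 88.3, 200.1]
tool_rot: [2.461, 1.952, -0.001]
wrist_force: [0.2, 0.4, -0.8]
gripper_width: 1.002
finger_force: 0.0
```

Run:
```python
from h import *
c=cam('wrist');np.savez('wc.npz',**c);save(c,'w4',(190,0,260,220),2.7);st=r.read_state();print(st['tool_pos'],st['tool_rot'],np.round(c['pose'],4))
```

```text
[465.56879729  88.06886735 200.12426072] [ 2.46197044e+00  1.95120092e+00 -1.17073562e-03] [[ 9.737000e-01 -2.179000e-01 -6.710000e-02  4.821584e+02]
 [-2.280000e-01 -9.303000e-01 -2.874000e-01  1.604204e+02]
 [ 2.000000e-04  2.951000e-01 -9.555000e-01  3.439708e+02]
 [ 0.000000e+00  0.000000e+00  0.000000e+00  1.000000e+00]]
```

View pics/w4.png

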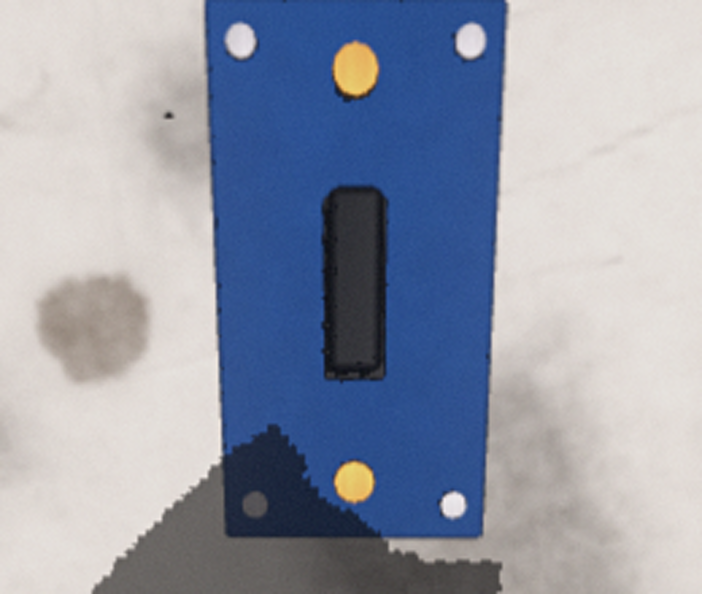

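The cover crop shows the ports at (355,69) and (354,481), screws at (241,41), (471,41), (255,504) and (453,505), and the rib top around (356,279).

Run:
```python
from h import *
b=load('wb');c=load('wc')
off=lambda l,k,o:(np.array(l)+.5)/k-.5+o
A=lambda l:off(l,3,[230,10]);B=lambda l:off(l,2.7,[190,0])
yaw=lambda v,o:(np.arctan2(v[1],v[0])-np.arctan2(o[1],o[0]))
sc=pts(b,A([[155,182],[390,182],[162,402],[384,402]]),24)
d=pts(b,A([[149,22],[380,519]]),42)
for z in(24,28):
    s=pts(b,A([[388,43],[172,514]]),z);print('pins',z,s.mean(0),np.linalg.norm(s[0]-s[1]),yaw(s[0]-s[1],(64,128)))
print('dow',d.mean(0),np.linalg.norm(d[0]-d[1]),yaw(d[0]-d[1],(-64,128)))
print('scr',sc.mean(0),yaw(sc[0]+sc[1]-sc[2]-sc[3],(0,1)),yaw(sc[1]+sc[3]-sc[0]-sc[2],(1,0)))
p=pts(c,B([[355,69],[354,481]]),37);q=pts(c,B([[241,41],[471,41],[255,504],[453,505]]),32)
print('port',p.mean(0),np.linalg.norm(p[0]-p[1]),yaw(p[0]-p[1],(0,1)))
print('scr',q.mean(0),yaw(q[0]+q[1]-q[2]-q[3],(0,1)),yaw(q[1]+q[3]-q[0]-q[2],(1,0)))
print('rib',pts(c,B([[357,279]]),62),pts(c,B([[357,279]])))
```

```text
pins 24 [ 498.66408341 -170.52952734   24.        ] 143.62993766478803 -0.0005547849159239782
pins 28 [ 498.64236106 -170.88360217   28.        ] 141.83269488268556 -0.0005547849159237561
dow [ 498.5633237  -170.51377186   42.        ] 143.08499794050127 -0.00018118957954182946
scr [ 498.67441782 -170.74803513   24.        ] -0.0005443382715490941 -0.005079520672898049
port [490.66378143 187.31613249  37.        ] 119.960155330893 -0.23032823209059838
scr [490.84686284 187.28503378  32.        ] -0.23216937646035984 -0.23259267729033284
rib [[491.28325891 187.52217734  62.        ]] [[491.22580928 187.35154692  63.77526642]]
```

Emit:
{"api": "jog_arm", "payload": {"commands": [{"linear": [0.01,0.04,-0.01],"rotation": [0,0,0]},{"linear": [0.02,0.075,-0.03],"rotation": [0,0,0]},{"linear": [0.025,0.098,-0.06],"rotation": [0,0,0]},{"linear": [0.025,0.098,-0.09],"rotation": [0,0,0]},{"linear": [0.025,0.098,-0.12],"rotation": [0,0,0]},{"linear": [0.025,0.098,-0.145],"rotation": [0,0,0]},{"linear": [0.025,0.098,-0.163],"rotation": [0,0,0]},{"linear": [0.025,0.098,-0.163],"rotation": [0,0,0]},{"linear": [0.025,0.098,-0.163],"rotation": [0,0,0]}]}}

```text
time: 6.12
tool_pos: [490.5, 186.1, 36.8]
tool_rot: [-2.462, -1.951, 0.003]
wrist_force: [-0.2, -0.8, 0.6]
gripper_width: 1.0
finger_force: 0.0
```

Emit:
{"api": "jog_arm", "payload": {"commands": [{"linear": [0,0,0],"rotation": [0,0,0]},{"linear": [0,0,0],"rotation": [0,0,0]},{"linear": [0,0,0],"rotation": [0,0,0]},{"linear": [0,0,0],"rotation": [0,0,0]},{"linear": [0,0,0],"rotation": [0,0,0]},{"linear": [0,0,0],"rotation": [0,0,0]},{"linear": [0,0,0],"rotation": [0,0,0]},{"linear": [0,0,0],"rotation": [0,0,0]},{"linear": [0,0,0],"rotation": [0,0,0]},{"linear": [0,0,0],"rotation": [0,0,0]}], "gripper": 1, "grip_force": 100}}

```text
time: 6.95
tool_pos: [491.0, 187.1, 38.0]
tool_rot: [2.46, 1.953, 0.001]
wrist_force: [-0.8, -1.2, 8.9]
gripper_width: 0.168
finger_force: 98.3
```

Emit:
{"api": "jog_arm", "payload": {"commands": [{"linear": [0,0,0.015],"rotation": [0,0,0]},{"linear": [0,0,0.04],"rotation": [0,0,0]},{"linear": [0,-0.01,0.065],"rotation": [0,0,1]},{"linear": [0.001,-0.03,0.08],"rotation": [0,0,3]},{"linear": [0.002,-0.06,0.08],"rotation": [0,0,5]},{"linear": [0.003,-0.095,0.08],"rotation": [0,0,7]},{"linear": [0.004,-0.13,0.08],"rotation": [0,0,9]},{"linear": [0.005,-0.165,0.08],"rotation": [0,0,11]},{"linear": [0.006,-0.2,0.08],"rotation": [0,0,12]},{"linear": [0.007,-0.235,0.08],"rotation": [0,0,13.2]},{"linear": [0.008,-0.27,0.08],"rotation": [0,0,13.2]},{"linear": [0.008,-0.3,0.08],"rotation": [0,0,13.2]},{"linear": [0.008,-0.325,0.08],"rotation": [0,0,13.2]},{"linear": [0.008,-0.345,0.08],"rotation": [0,0,13.2]},{"linear": [0.008,-0.358,0.075],"rotation": [0,0,13.2]},{"linear": [0.008,-0.358,0.065],"rotation": [0,0,13.2]},{"linear": [0.008,-0.358,0.055],"rotation": [0,0,13.2]},{"linear": [0.008,-0.358,0.055],"rotation": [0,0,13.2]},{"linear": [0.008,-0.358,0.055],"rotation": [0,0,13.2]}]}}

```text
time: 8.53
tool_pos: [498.3, -169.1, 91.4]
tool_rot: [-2.216, -2.224, 0.001]
wrist_force: [-0.1, 0.2, -1.7]
gripper_width: 0.166
finger_force: 97.8
```

Run:
```python
from h import *
c=cam('side');save(c,'s1',k=1.25);w=cam('wrist');save(w,'w5',(190,0,260,220),2.7);print(r.read_state()['tool_pos'],r.read_state()['wrist_force'])
```

```text
[ 499.02749895 -169.51349885   92.29702431] [ 0.89722266 -0.44538165 -1.88918546]
```

View pics/s1.png

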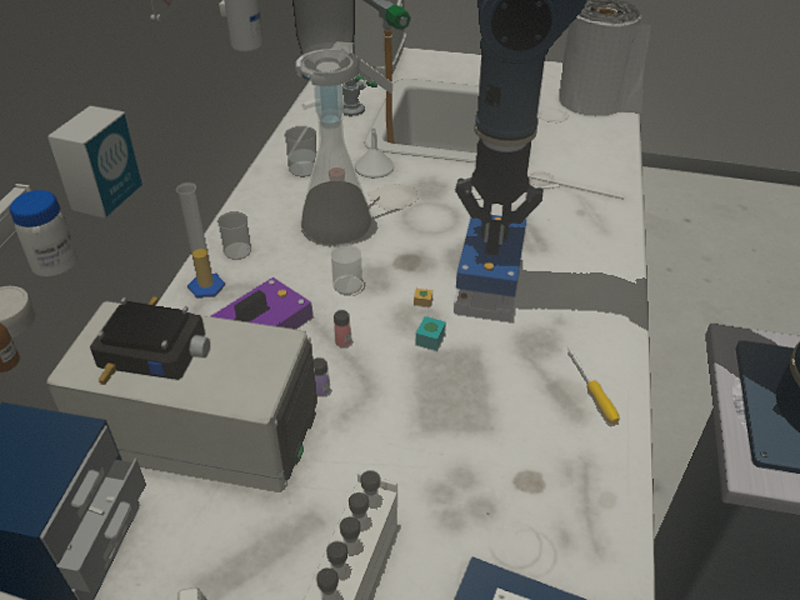

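View pics/w5.png

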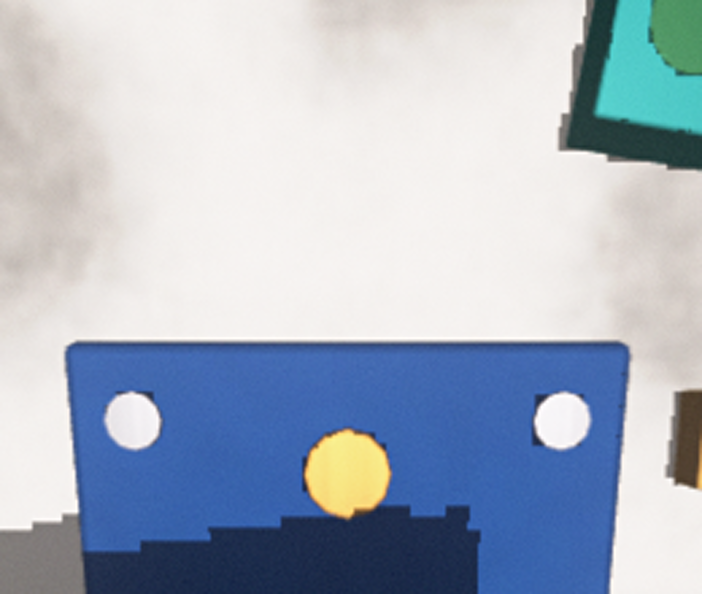

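The cover is level in the gripper above the base. The wrist view shows the +y port at (348,473) and screws at (133,421) and (562,421).

Run:
```python
from h import *
w=load('wrist');B=lambda l:(np.array(l)+.5)/2.7-.5+[190,0]
p=pts(w,B([[348,473]]),92);q=pts(w,B([[133,421],[562,421]]),87);print(p,q,q.mean(0),q[1]-q[0])
print(pts(w,B([[348,473],[133,421],[562,421]])))
c=load('wc');B=lambda l:(np.array(l)+.5)/2.7-.5+[190,0]
p=pts(c,B([[355,69],[241,41],[471,41]]),37)[0];print(p,'top port on table')
```

```text
[[ 498.23047735 -108.87632561   92.        ]] [[ 463.696449   -101.30279871   87.        ]
 [ 532.54064696 -101.06037911   87.        ]] [ 498.11854798 -101.18158891   87.        ] [68.84419797  0.2424196   0.        ]
[[ 498.23034313 -108.74827074   93.36934225]
 [ 464.04089588 -101.24403958   88.48632877]
 [ 532.19666342 -101.00379399   88.4927897 ]]
[504.3570592  245.71222705  37.        ] top port on table
```

Run:
```python
from h import *
T=[];P=[];C=[]
B=lambda l:(np.array(l)+.5)/2.7-.5+[190,0]
for i in range(8):
    w=vision.camera('wrist');P.append(np.r_[pts(w,B([[348,473]]),92)[0],pts(w,B([[133,421],[562,421]]),87).mean(0)]);T.append(r.read_state()['tool_pos']);C.append(w['pose'][:3,3])
for a in(T,P,C):print(np.mean(a,0).round(2),np.std(a,0).round(2))
c=cam('top');save(c,'t2',(370,275,100,80),7)
```

```text
[ 499.03 -170.53   92.58] [0.13 0.38 0.07]
[ 498.59 -110.04   92.    498.51 -102.32   87.  ] [0.07 0.47 0.   0.07 0.47 0.  ]
[498.42 -96.4  236.48] [0.05 0.43 0.09]
```

View pics/t2.png

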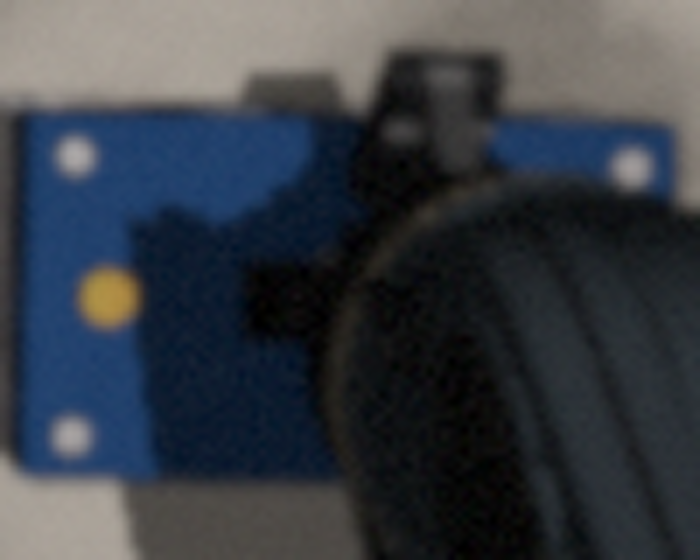

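The arm was still settling in the earlier wrist picture. Once settled, the cover is at about (498.6,-170.2) and the base at (498.65,-170.6), which is within the fit. I'll lower it.

Emit:
{"api": "jog_arm", "payload": {"commands": [{"linear": [0,0,-0.005],"rotation": [0,0,0]},{"linear": [0,0,-0.01],"rotation": [0,0,0]},{"linear": [0,0,-0.014],"rotation": [0,0,0]},{"linear": [0,0,-0.018],"rotation": [0,0,0]},{"linear": [0,0,-0.021],"rotation": [0,0,0]},{"linear": [0,0,-0.024],"rotation": [0,0,0]},{"linear": [0,0,-0.026],"rotation": [0,0,0]},{"linear": [0,0,-0.026],"rotation": [0,0,0]},{"linear": [0,0,-0.026],"rotation": [0,0,0]}]}}

```text
time: 9.83
tool_pos: [498.8, -170.9, 66.3]
tool_rot: [2.22, 2.223, -0.0]
wrist_force: [0.5, -0.0, -2.1]
gripper_width: 0.168
finger_force: 98.1
```

Emit:
{"api": "jog_arm", "payload": {"commands": [{"linear": [0,0,-0.001],"rotation": [0,0,0]},{"linear": [0,0,-0.002],"rotation": [0,0,0]},{"linear": [0,0,-0.003],"rotation": [0,0,0]},{"linear": [0,0,-0.004],"rotation": [0,0,0]},{"linear": [0,0,-0.005],"rotation": [0,0,0]},{"linear": [0,0,-0.005],"rotation": [0,0,0]},{"linear": [0,0,-0.005],"rotation": [0,0,0]}]}}

```text
time: 10.42
tool_pos: [498.9, -171.0, 62.0]
tool_rot: [2.219, 2.222, -0.0]
wrist_force: [-4.9, 1.3, 11.2]
gripper_width: 0.165
finger_force: 99.7
```

Emit:
{"api": "jog_arm", "payload": {"commands": [{"linear": [0,0,-0.001],"rotation": [0,0,0]},{"linear": [0,0,-0.0015],"rotation": [0,0,0]},{"linear": [0,0,-0.0015],"rotation": [0,0,0]},{"linear": [0,0,-0.0015],"rotation": [0,0,0]},{"linear": [0,0,-0.0015],"rotation": [0,0,0]}]}}

```text
time: 10.83
tool_pos: [498.9, -170.9, 62.0]
tool_rot: [2.219, 2.221, -0.0]
wrist_force: [-8.4, 1.8, 33.1]
gripper_width: 0.169
finger_force: 103.0
```

Emit:
{"api": "jog_arm", "payload": {"commands": [{"linear": [0,0,0.0006],"rotation": [0,0,0]},{"linear": [0,0,0.0006],"rotation": [0,0,0]},{"linear": [0,0,0.0006],"rotation": [0,0,0]},{"linear": [0,0,0.0006],"rotation": [0,0,0]},{"linear": [0,0,0.0006],"rotation": [0,0,0]},{"linear": [0,0,0.0006],"rotation": [0,0,0]}]}}

```text
time: 11.33
tool_pos: [498.9, -170.9, 62.0]
tool_rot: [2.219, 2.222, -0.0]
wrist_force: [-7.0, 1.8, 24.7]
gripper_width: 0.161
finger_force: 101.8
```

Run:
```python
from h import *
B=lambda l:(np.array(l)+.5)/2.7-.5+[190,0]
w=cam('wrist');print(pts(w,B([[348,473],[250,400],[450,400],[133,421],[562,421]])).round(2),pts(w,[[20,150],[250,40]]))
s=r.read_state();print(s['tool_pos'],s['tool_rot'],s['wrist_force'],s['joint_vel'].round(3))
```

```text
[[ 498.52 -110.53   62.7 ]
 [ 482.88  -99.68   56.79]
 [ 514.73  -99.63   57.4 ]
 [ 464.65 -102.84   59.57]
 [ 532.27 -102.78   59.48]] [[ 3.23701047e+02 -1.02846975e+02  8.18036484e-01]
 [ 4.61378720e+02 -4.48905450e+01  4.95950918e-02]]
[ 498.92445843 -170.96683792   61.99107579] [ 2.21885271e+00  2.22176519e+00 -2.28878021e-04] [-7.14292522  0.95691454 24.24670312] [ 0.002 -0.    -0.002  0.001 -0.003 -0.002 -0.   ]
```

```bash
python3 -c "
from workcell import r
print(r.close_job())"
```

```text
the job is handed in; nothing more can be done
None
```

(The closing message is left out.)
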